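Hang up the ear defenders and clip the rail

TASK

First hang the ear defenders over the steel rail by their headband, one cup on each side, between the collar and the narrow neck near the rail's open end; lower them gently until they rest on the rail, without dropping them, and let go. Then take the spring clip by its tab and push it straight down onto the neck until it snaps fully home, so that the ear defenders cannot slide off, and let go. Leave the bottle, copper reel, cup and wood offcut where they are.

Things in the scene. Friction and masses are not known exactly. Their poses are not given: they have to be found in the camera images.
- stand: Rail stand, fixed. Wooden base plate 130 x 310 mm, 14 mm thick, on the table; origin at table height under the rail's axis. A level round steel bar 26 mm in diameter runs along the stand's y axis, its axis 172 mm and its top line 185 mm above the table, from a post (30 mm thick, top 201 mm high) at y = +140 mm to a free open end at y = -141 mm. A fixed collar 42 mm in diameter sits on the bar from y = +95 to +105 mm. Near the open end is the neck (see groove). z is up.
- rail_mid (a point): Point on the bar's top line, half-way along the free stretch between the collar and the neck (stand y = +10 mm). Axes as stand. The band's centre may hang up to 68 mm either side of it along y.
- groove (a point): Centre of the neck, on the bar's axis, 172 mm above the table (stand y = -95 mm). The neck is 18 mm in diameter and 32 mm long along y; its ends flare over 4 mm to the full 26 mm. Axes as stand.
- muffs: Ear defenders (rigid), 0.17 to 0.34 kg, standing upright on the table on their two cups, headband arched up. 140 mm wide along its x, cups 62 mm along y and 80 mm high, 150 mm high in all. Origin centre of the underside, z up, y along the width of the band.
- muffs_band (a point): Centre of the headband's crown, 143 mm above the cups' underside. The crown is 34 mm (x) x 28 mm (y), 14 mm thick (7 mm above and below this point), its inner padding a shallow saddle that nests on the bar; pinch it from above across the 28 mm. Gap between the cups 66 mm. Axes as muffs. Hung, this point is 7 mm above the bar's top line, the cups 49 mm above the table.
- clip: Grey spring clip, about 80 g, standing on its two jaw tips on the table, mouth down; 77 mm high, 40 mm wide along x, 26 mm along y (direction of the bar it grips). Origin centre of the underside, z up. The jaws are sprung: pushed straight down over the neck they part and snap shut under it, which takes about 5 to 20 N; they cannot open far enough for the full 26 mm bar. It is the same either way round.
- clip_bore (a point): Centre of the clip's bore, 15.5 mm above the jaw tips; when the clip is home this point lies on groove (within 3 mm across and in height, 6 mm along the bar). Axes as clip.
- clip_tab (a point): Point in the clip's grip tab, 57 mm above the jaw tips (41.5 mm above the bore). The tab is a block 18 mm (x) x 20 mm (y), from 37 to 77 mm above the jaw tips; below it the clip's shoulders are 40 mm wide. Axes as clip.
- bottle: White plastic bottle, 52 mm in diameter, 130 mm high, standing; bystander. Origin centre of the underside.
- spool: Reel of copper foil lying flat, 80 mm in diameter, 22 mm high; bystander. Origin centre of the underside.
- jar: White ceramic cup, 70 mm in diameter, 80 mm high; bystander. Origin centre of the underside.
- offcut: Wood offcut 90 x 50 x 35 mm; bystander. Origin centre of the underside.

How it is judged:
By the outcome, as a careful person would: the job done as asked, in the order asked, and still so for the second after the job is handed in, with the robot touching nothing.
It also fails if it takes over 58 s, if anything falls off the work surface, if the arm or the gripper's body presses on something with over 40 N, if the wrist force passes 120 N, or if a joint passes its speed limit or range.

ROBOT

A 6-joint arm with a two-finger parallel gripper is mounted at the origin on the work surface. World frame = base frame: x ahead of the robot, y to its left, z up, the work surface at z = 0. Lengths are in m, angles in rad, forces in N, time in s.
With the tool pointing down it reaches from about 0.35 to 0.85 m from the base axis. Payload 8.1 kg.
Tool frame: the origin (TCP) lies at the very end of the fingers, on their centre line; the grasp point (between the pads) lies 19 mm behind it; z points along the fingers, y is the direction in which the jaws open and shut (so a half turn about z gives the same grasp; the last joint's range is limited). The gripper opens to 93 mm and grips with 3 to 60 N. Pads are 15 mm wide; open, the fingers measure 128 mm over their backs; the gripper's body (75 mm by 188 mm) begins 65 mm behind the grasp point.
Start: joints at [-1.434, 0.13, 1.488, -0, 1.523, -0.085], TCP at [0.132, -0.585, 0.219] pointing down, gripper open.
Joint ranges: [-2.96, 2.96], [-0.89, 2.26], [0.02, 2.5], [-1.34, 4.48], [0, 2.73], [-2.66, 2.66]. Speed limits (rad/s): [2.39, 2.39, 2.79, 3.14, 3.14, 3.14].

INTERFACE

Orientations are given as [roll, pitch, yaw] about the fixed x, y, z axes, in that order (R = Rz(yaw) Ry(pitch) Rx(roll)).
In Python, from station import sense, grab_frame, finish_job gives the robot as it stands.
- The arm moves only by the shell command python3 -m jog 'ROWS' [FORCE]. ROWS is JSON, a list of rows, each a list of 3 entries, a list of its own where there are three numbers: the shift along the tool's x, y, z normalised to -1 to 1, where 1 is 200 mm, then the turn, a rotation vector about the tool's x, y, z normalised to -1 to 1, where 1 is 10 degrees, then the opening, from -1 (shut) to 1 (fully open). In form: [[[tx, ty, tz], [rx, ry, rz], claw], ...]. A call has 1 to 10 rows; each row shifts and turns the commanded pose from where the row before left it, along the tool's axes as they then stand; what a row does not reach is not made up. A row lasts 1/8 s, in which the tool goes at most 62.5 mm and 10.7 degrees, less where a joint would pass 70% of its speed; a pose out of reach is approached as far as the arm can. A call with a number of a shift or a turn outside -1 to 1 is refused whole. A call with a gripper value outside its range is refused whole. The fingers move at their own pace and stop on an object; FORCE is the grip in N (left out, the last holds). Time passes only in rows, so rows that do not move let the fingers close. It gives the time, the measured TCP pose, the force and the opening at its end, in the units of the state.
- sense(): the state, without advancing time (a new reading comes with each control period).
- grab_frame(name): name is "side" or "top" or "wrist"; returns a dict with "color" (384x512x3 uint8, red, green, blue), "fx", "fy", "cx", "cy" (pixels), "dist" ([k1, k2, p1, p2, k3] as OpenCV has them; the pictures are not rectified), "world_from_camera" (4x4, takes a point from camera to world coordinates); the wrist camera has in their place "tool_from_camera" (4x4, takes a point from camera to tool coordinates, whose origin is the TCP and whose axes are the flange's). Camera axes: x right, y down, z forward; pixel columns grow to the right and rows downward; lengths in m; the calibration is good to about 2 mm. A picture is of the moment at which its call begins: read the wrist's pose just before it. There is no depth.
- finish_job(): hands the job in, once; it reports no verdict.
The state is a dict: "t": time; "qpos": joint angles; "qd": joint speeds; "tau": joint torques, N m; "eef_pos": TCP position; "tcp_rot": TCP orientation; "force": force on the tool from outside, world axes, zero at the start; "wrist_torque": the same for the moment, N m; "gripper_width": finger opening in m.
Only numpy, scipy, OpenCV 4.12 (cv2) and the standard library are available. Lean on these libraries where they do the work, as an engineer would, in place of code of your own. Each camera call takes 0.05 s, during which the arm holds its last target.

## Working session

There is one attempt and no reset: what is moved stays moved. The work goes in short steps, Python scripts to look and compute and a shell command to move; the robot and the scene stay as the last step left them, time stands still between calls to the robot, and variables do not carry over. Pictures are saved under pics/ and viewed, and the job is handed in when it is done.

```bash
ls; mkdir -p pics; python3 - <<'E'
from station import sense, grab_frame
import cv2
s=sense(); print(s)
for n in ("side","top","wrist"):
    f=grab_frame(n); cv2.imwrite(f"pics/{n}0.png",f["color"][:,:,::-1])
    print(n,f["fx"],f["fy"],f["cx"],f["cy"],f["dist"],f.get("world_from_camera",f.get("tool_from_camera")))
E
```

```text
pics
{'t': 0.0, 'qpos': array([-1.43442300e+00,  1.31167174e-01,  1.48932221e+00, -5.88061922e-06,
        1.52297769e+00, -8.54060357e-02]), 'qd': array([-0.00072193, -0.00042885, -0.00011648,  0.00035949, -0.00101386,
        0.00084923]), 'tau': array([ 1.83975135e-03, -5.59845757e+01, -4.91751122e+01,  7.68517354e-02,
        3.57935694e-02, -1.50328806e-04]), 'eef_pos': array([ 0.13191573, -0.58471932,  0.21756028]), 'tcp_rot': array([-3.13972457e+00, -1.54040042e-04,  2.21779506e-01]), 'force': array([-0.14781458, -0.38663189,  0.26014439]), 'wrist_torque': array([-0.02604704, -0.00841747, -0.01747609]), 'gripper_width': 0.09280100085080568}
side 377.37843492717565 377.37843492717565 258.24641471626734 196.83967176158575 [0.03586151 0.         0.         0.         0.        ] [[-0.98359765 -0.13792109  0.11624731  0.50076938]
 [-0.17963392  0.69057452 -0.70059866  0.49762976]
 [ 0.0163499  -0.70998916 -0.70402278  0.75015794]
 [ 0.          0.          0.          1.        ]]
top 453.7951511262723 453.7951511262723 260.59465959894226 194.60009869177688 [-0.08412188  0.          0.          0.          0.        ] [[ 0.02004496 -0.993524    0.11184032  0.45335731]
 [-0.99977675 -0.01917116  0.00888302 -0.09435224]
 [-0.00668138 -0.11199341 -0.99368649  1.39017383]
 [ 0.          0.          0.          1.        ]]
wrist 342.60515659137747 342.60515659137747 253.92357756231144 184.65105729745156 [-0.01628906  0.          0.          0.          0.        ] [[ 9.49017306e-05 -9.61187314e-01 -2.75896608e-01  7.71341357e-02]
 [ 9.99999867e-01  2.31017212e-04 -4.60857770e-04 -7.22522109e-04]
 [ 5.06707507e-04 -2.75896527e-01  9.61187208e-01 -1.66289585e-01]
 [ 0.00000000e+00  0.00000000e+00  0.00000000e+00  1.00000000e+00]]
```

View pics/side0.png

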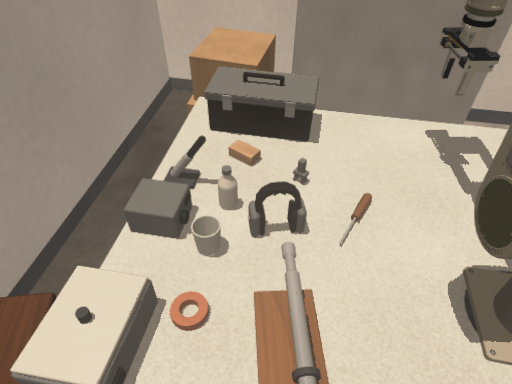

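View pics/top0.png

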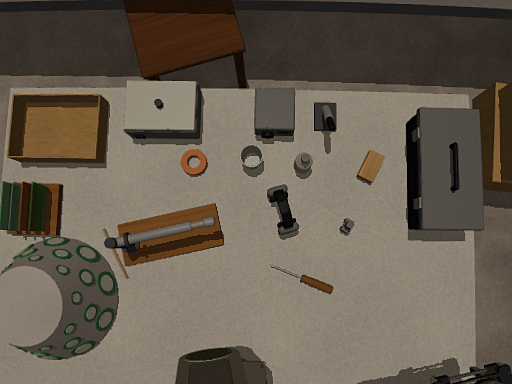

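View pics/wrist0.png

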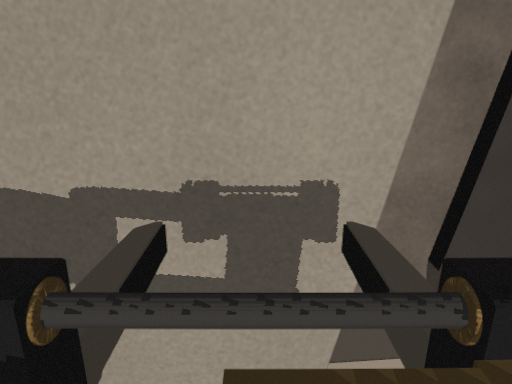

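The side view shows the muffs near (277,210), clip near (301,170), and rail from (290,250) to (303,378). The top view shows the muffs near (283,210), clip near (347,226), and rail from (112,243) to (212,222). I'll enlarge these areas next.

```bash
cat > h.py <<'E'
import numpy as np, cv2
from station import sense, grab_frame
from scipy.spatial.transform import Rotation as R
def ray(f,px,T=None):
    K=np.array([[f["fx"],0,f["cx"]],[0,f["fy"],f["cy"]],[0,0,1]])
    T=f["world_from_camera"] if T is None else T
    u=cv2.undistortPoints(np.array([[px]],float),K,np.array(f["dist"]))[0,0]
    d=T[:3,:3]@np.array([u[0],u[1],1]); return T[:3,3],d/np.linalg.norm(d)
def atz(f,px,z,T=None):
    o,d=ray(f,px,T); return o+d*(z-o[2])/d[2]
def tri(*rays):
    A=np.zeros((3,3));b=np.zeros(3)
    for o,d in rays:
        P=np.eye(3)-np.outer(d,d);A+=P;b+=P@o
    x=np.linalg.solve(A,b); return x,[np.linalg.norm((np.eye(3)-np.outer(d,d))@(x-o)) for o,d in rays]
def proj(f,p,T=None):
    T=f["world_from_camera"] if T is None else T
    K=np.array([[f["fx"],0,f["cx"]],[0,f["fy"],f["cy"]],[0,0,1]])
    W=np.linalg.inv(T); p=np.atleast_2d(p).astype(float)
    return cv2.projectPoints(p,cv2.Rodrigues(W[:3,:3])[0],W[:3,3],K,np.array(f["dist"]))[0][:,0]
def wristT(f,s):
    T=np.eye(4);T[:3,:3]=R.from_euler('xyz',s["tcp_rot"]).as_matrix();T[:3,3]=s["eef_pos"]
    return T@f["tool_from_camera"]
def crop(f,x0,y0,w,h,k,name):
    im=f["color"][y0:y0+h,x0:x0+w,::-1]
    im=cv2.resize(im,None,fx=k,fy=k,interpolation=cv2.INTER_CUBIC)
    for i in range(0,w,10): 
        cv2.line(im,(i*k,0),(i*k,5),(0,255,255),1)
        if i%20==0: cv2.putText(im,str(x0+i),(i*k,16),0,.4,(0,255,255),1)
    for i in range(0,h,10):
        cv2.line(im,(0,i*k),(5,i*k),(0,255,255),1)
        if i%20==0: cv2.putText(im,str(y0+i),(7,i*k+4),0,.4,(0,255,255),1)
    cv2.imwrite("pics/"+name,im)
E
python3 - <<'E'
from h import *
f=grab_frame("top"); crop(f,100,175,135,100,5,"t1.png"); crop(f,255,175,110,75,7,"t2.png")
f=grab_frame("side"); crop(f,230,140,90,110,5,"s2.png"); crop(f,240,230,100,150,4,"s1.png")
E
```

```text
(no output)
```

View pics/t1.png

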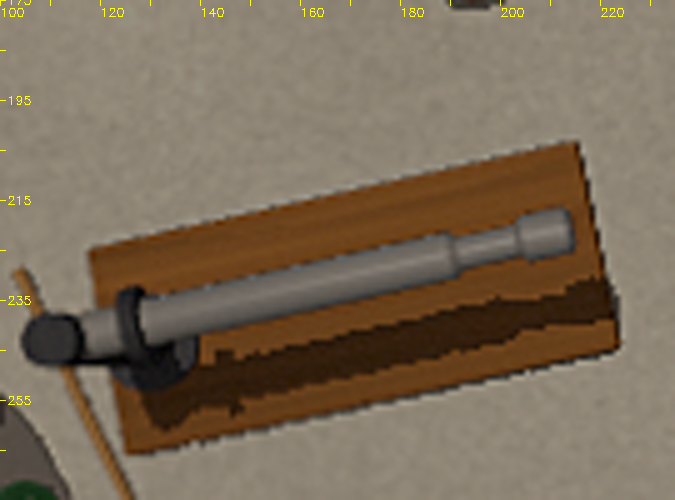

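View pics/t2.png

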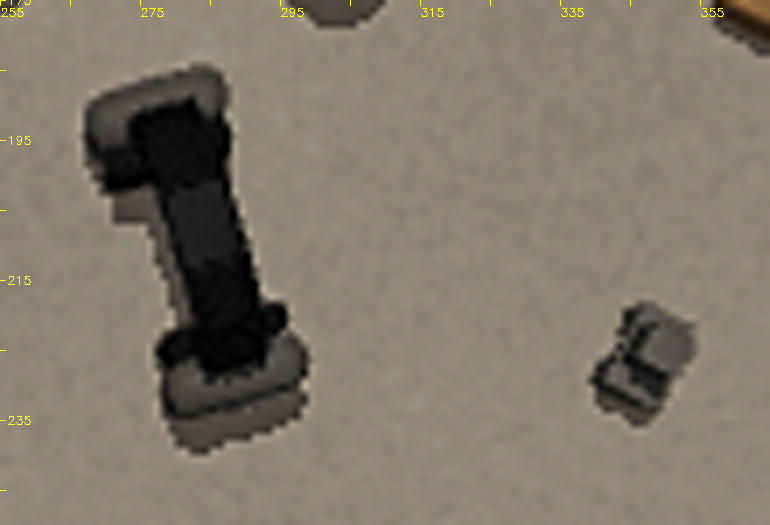

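View pics/s2.png

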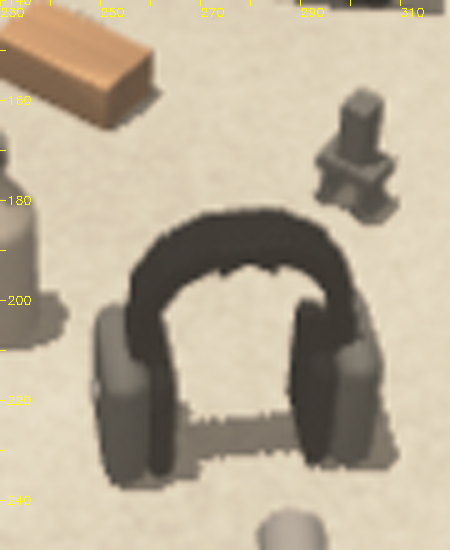

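View pics/s1.png

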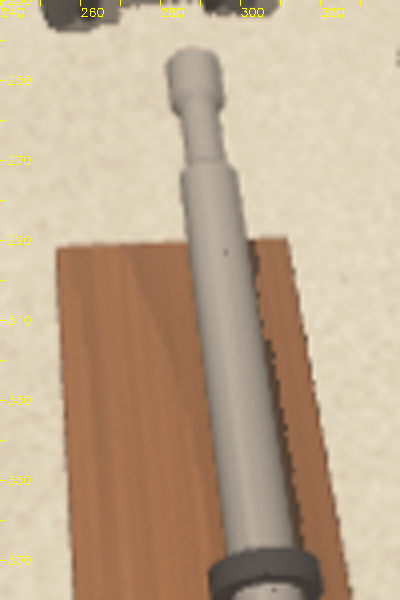

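```bash
python3 - <<'E'
from h import *
f=grab_frame("top"); g=grab_frame("side")
np.set_printoptions(precision=4,suppress=True)
for p in [(118,225),(215,203.2),(223,245),(125.5,265.5)]: print("plate",atz(f,p,.014))
for n,p,z in [("colA",(126.5,239.5),.172),("neckstart edge",(190.2,226.2),.172),("neck end",(203.5,223.3),.172),("tip",(213.5,221),.172)]: print(n,atz(f,p,z))
print("neck tri",tri(ray(f,(197,224.8)),ray(g,(288.8,264.2))))
print("tip tri",tri(ray(f,(214,221)),ray(g,(286.5,243))))
print("crown top",atz(f,(284.2,207.5),.150), tri(ray(f,(284.2,207.5)),ray(g,(279,184.5))))
for a,b in [((278,187),(291,230.5))]: print("cups mid low?",atz(f,a,.08),atz(f,b,.08))
print("clip top",atz(f,(350,224),.077),tri(ray(f,(350,224)),ray(g,(300.5,159.5))))
E
```

```text
plate [0.5062 0.3527 0.014 ]
plate [0.5792 0.0565 0.014 ]
plate [0.4529 0.0284 0.014 ]
plate [0.3839 0.3234 0.014 ]
colA [0.4615 0.276  0.172 ]
neckstart edge [0.5013 0.1041 0.172 ]
neck end [0.5099 0.0685 0.172 ]
tip [0.5166 0.0417 0.172 ]
neck tri (array([0.5073, 0.0857, 0.173 ]), [np.float64(0.0019051692433319635), np.float64(0.0019051692433318058)])
tip tri (array([0.518 , 0.0399, 0.176 ]), [np.float64(0.001556524591543508), np.float64(0.0015565245915436297)])
crown top [ 0.5586 -0.1487  0.15  ] (array([ 0.5591, -0.1486,  0.1507]), [np.float64(0.000499433620516929), np.float64(0.0004994336205167558)])
cups mid low? [ 0.6241 -0.1328  0.08  ] [ 0.4984 -0.1723  0.08  ]
clip top [ 0.5204 -0.3434  0.077 ] (array([ 0.5212, -0.3435,  0.0763]), [np.float64(0.0007243275540332394), np.float64(0.0007243275540333068)])
```

```bash
cat > plan.py <<'E'
import sys,numpy as np
from h import *
# target x y z yaw(deg): total shift in tool axes (units of 200mm), rotation vector in tool axes (units 10deg)
x,y,z,yaw=map(float,sys.argv[1:5])
s=sense();M=R.from_euler('xyz',s["tcp_rot"])
d=M.inv().apply(np.array([x,y,z])-s["eef_pos"])/.2
T=R.from_euler('xyz',[np.pi,0,np.radians(yaw)])
rv=np.degrees((M.inv()*T).as_rotvec())/10
print("shift",d.round(3),"turn",rv.round(3),"mm",(d*200).round(1),"t",round(s["t"],2),"yaw",np.degrees(s["tcp_rot"]).round(2))
E
python3 plan.py .55 -.34 .25 12.7
```

```text
shift [ 2.309 -0.736 -0.158] turn [-0.003 -0.     0.001] mm [ 461.7 -147.2  -31.6] t 0.35 yaw [-179.97   -0.     12.71]
```

```bash
python3 -m jog '[[[0.23,-0.07,-0.016],[0,0,0],1],[[0.23,-0.07,-0.016],[0,0,0],1],[[0.23,-0.07,-0.016],[0,0,0],1],[[0.23,-0.07,-0.016],[0,0,0],1],[[0.23,-0.07,-0.016],[0,0,0],1],[[0.23,-0.07,-0.016],[0,0,0],1],[[0.23,-0.07,-0.016],[0,0,0],1],[[0.23,-0.07,-0.016],[0,0,0],1],[[0.23,-0.08,-0.016],[0,0,0],1],[[0.23,-0.09,-0.016],[0,0,0],1]]'
python3 -m jog '[[[0,0,0],[0,0,0],1],[[0,0,0],[0,0,0],1]]'
python3 - <<'E'
from h import *
s=sense(); print(s["eef_pos"],s["tcp_rot"],s["t"])
f=grab_frame("wrist"); cv2.imwrite("pics/w1.png",f["color"][:,:,::-1])
E
```

```text
t: 1.6
eef_pos: [0.5499, -0.3408, 0.2507]
tcp_rot: [3.141, -0.0, 0.222]
force: [0.5, -1.9, 0.5]
gripper_width: 0.093
t: 1.85
eef_pos: [0.5483, -0.3418, 0.2503]
tcp_rot: [-3.141, 0.001, 0.222]
force: [0.0, -0.0, 0.4]
gripper_width: 0.0933
[ 0.54834017 -0.34175368  0.25033211] [-3.14148574e+00  7.26380865e-04  2.22368699e-01] 1.85
```

View pics/w1.png

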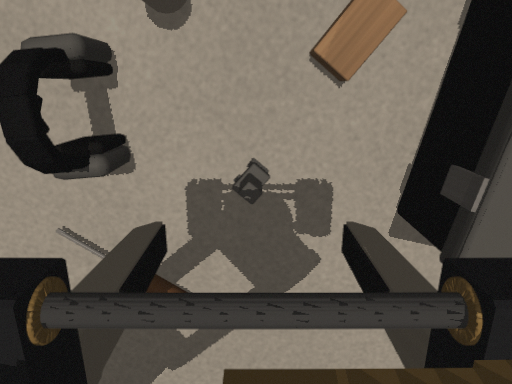

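The wrist view shows the clip at about (250,182), in the gripper's shadow, and the muffs at (65,105). I'll enlarge the clip to get its yaw.

```bash
python3 - <<'E'
from h import *
s=sense();f=grab_frame("wrist"); f["color"]=np.clip(f["color"].astype(float)*1.8,0,255).astype(np.uint8)
crop(f,220,145,64,66,10,"w1c.png")
T=wristT(f,s)
# overlay candidates
E
```

```text
(no output)
```

View pics/w1c.png

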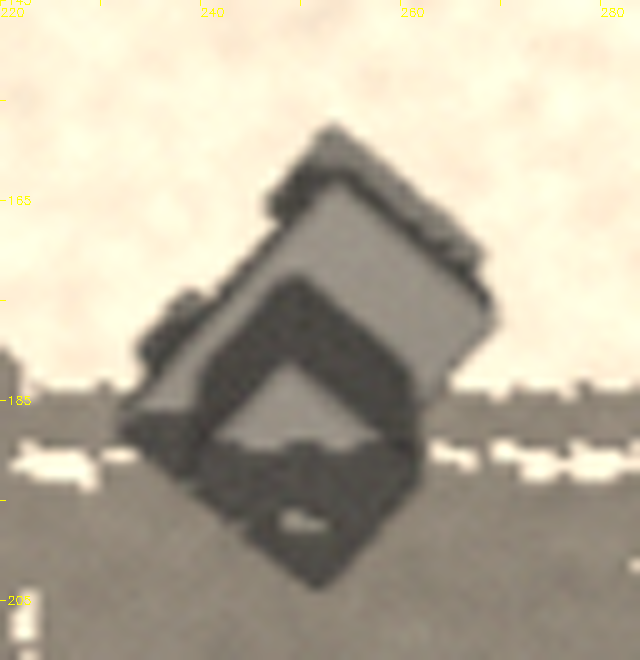

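```bash
python3 - <<'E'
from h import *
np.set_printoptions(precision=4,suppress=True)
s=sense();f=grab_frame("wrist");T=wristT(f,s)
P=[atz(f,p,.037,T) for p in [(232.3,187),(253.5,162.8),(269,176)]]
print(P,np.linalg.norm(P[0]-P[1]),np.linalg.norm(P[1]-P[2]))
d=P[1]-P[0];print("x yaw",np.degrees(np.arctan2(d[1],d[0])));d=P[2]-P[1];print("y yaw",np.degrees(np.arctan2(d[1],d[0])))
print("centre",(P[0]+P[2])/2)
c=(P[0]+P[2])/2
# model overlay
g=grab_frame("top");gs=grab_frame("side")
for yaw in [30]:
  pass
np.save("clip.npy",c)
for a in [(278,187),]:pass
# muffs from wrist: cup outline corner ideas
E
```

```text
[array([ 0.508 , -0.3248,  0.037 ]), array([ 0.5413, -0.3425,  0.037 ]), array([ 0.5301, -0.3632,  0.037 ])] 0.037650600739044436 0.023520687989913854
x yaw -27.972874607400495
y yaw -118.39085752395157
centre [ 0.5191 -0.344   0.037 ]
```

```bash
python3 plan.py .559 -.1487 .25 17.4
```

```text
shift [ 0.266 -0.934  0.004] turn [ 0.001  0.    -0.478] mm [  53.3 -186.7    0.7] t 2.1 yaw [179.99   0.    12.62]
```

```bash
python3 -m jog '[[[0.066,-0.234,0],[0,0,0],1],[[0.066,-0.234,0],[0,0,0],1],[[0.066,-0.234,0],[0,0,0],1],[[0.066,-0.232,0],[0,0,0],1],[[0,0,0],[0,0,-0.48],1],[[0,0,0],[0,0,0],1],[[0,0,0],[0,0,0],1]]'
python3 - <<'E'
from h import *
s=sense(); print(s["eef_pos"],s["tcp_rot"],s["t"])
f=grab_frame("wrist"); f["color"]=np.clip(f["color"].astype(float)*1.8,0,255).astype(np.uint8)
crop(f,120,10,270,260,3,"w2.png")
E
```

```text
t: 2.98
eef_pos: [0.5588, -0.1487, 0.2507]
tcp_rot: [3.141, -0.0, 0.303]
force: [-0.4, 0.3, 0.2]
gripper_width: 0.0934
[ 0.55882704 -0.14867597  0.25068486] [ 3.14143297e+00 -1.18515787e-05  3.02578465e-01] 2.975
```

View pics/w2.png

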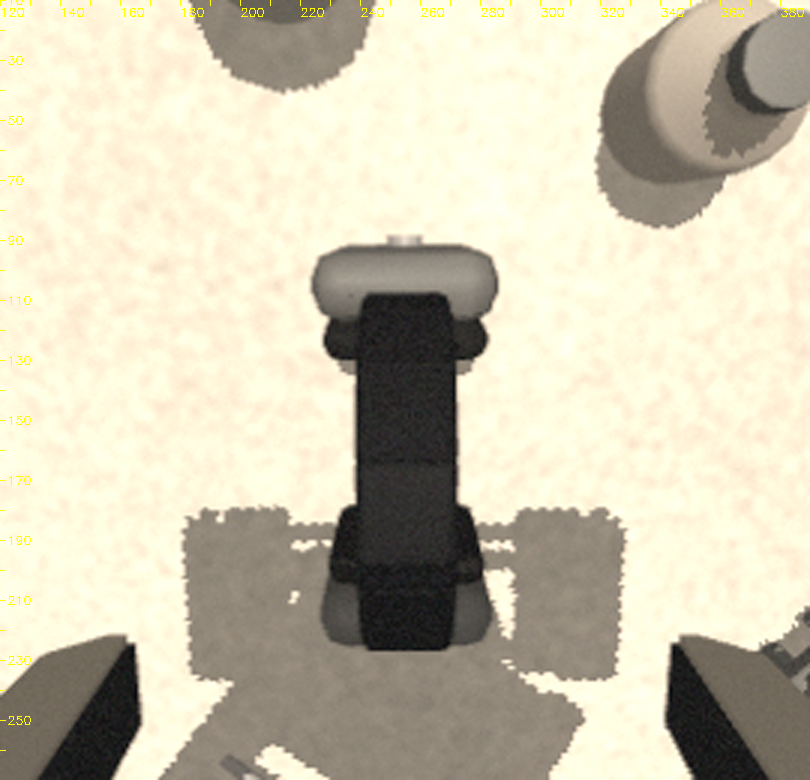

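The wrist view shows the band upright and square to the tool. Its edges are at columns 239 to 271, centred between the fingers, and the crown patch covers rows 163.5 to 197.

```bash
python3 - <<'E'
from h import *
s=sense();f=grab_frame("wrist");T=wristT(f,s)
a,b=atz(f,(254.8,163.7),.150,T),atz(f,(254.8,197.5),.150,T)
print(a,b,(a+b)/2,np.linalg.norm(a-b), np.linalg.norm(atz(f,(239,180),.15,T)-atz(f,(271.2,180),.15,T)))
E
python3 plan.py .559 -.1487 .139 17.4
```

```text
[ 0.57591218 -0.1432708   0.15      ] [ 0.54889162 -0.15173463  0.15      ] [ 0.5624019  -0.14750272  0.15      ] 0.028315132485246742 0.02599699320873852
shift [0.001 0.    0.558] turn [-0.     0.001 -0.003] mm [1.000e-01 1.000e-01 1.116e+02] t 3.08 yaw [-1.800e+02  1.000e-02  1.737e+01]
```

```bash
python3 -m jog '[[[0,0,0.2],[0,0,0],1],[[0.003,0,0.2],[0,0,0],1],[[0,0,0.1],[0,0,0],1],[[0,0,0.058],[0,0,0],1],[[0,0,0],[0,0,0],1]]'
python3 -m jog '[[[0,0,0],[0,0,0],-1],[[0,0,0],[0,0,0],-1],[[0,0,0],[0,0,0],-1],[[0,0,0],[0,0,0],-1],[[0,0,0],[0,0,0],-1],[[0,0,0],[0,0,0],-1]]' 40
```

```text
t: 3.7
eef_pos: [0.5596, -0.1478, 0.1391]
tcp_rot: [-3.141, 0.0, 0.305]
force: [0.1, 0.2, -0.2]
gripper_width: 0.0928
t: 4.45
eef_pos: [0.5596, -0.1476, 0.139]
tcp_rot: [-3.142, 0.0, 0.306]
force: [-0.1, 0.4, 0.5]
gripper_width: 0.0379
```

```bash
python3 -m jog '[[[0,0,0],[0,0,0],-1],[[0,0,0],[0,0,0],-1],[[0,0,0],[0,0,0],-1],[[0,0,0],[0,0,0],-1]]' 40
```

```text
t: 4.95
eef_pos: [0.5596, -0.1477, 0.1391]
tcp_rot: [3.141, -0.0, 0.306]
force: [-0.0, -1.4, -0.1]
gripper_width: 0.0274
```

```bash
python3 -m jog '[[[0,0,0],[0,0,0],-1],[[0,0,-0.03],[0,0,0],-1],[[0,0,-0.06],[0,0,0],-1],[[0,0,-0.1],[0,0,0],-1],[[0,0,-0.1],[0,0,0],-1],[[0,0,-0.06],[0,0,0],-1],[[0,0,0],[0,0,0.2],-1],[[0,0,0],[0,0,0.2],-1],[[0,0,0],[0,0,0],-1]]'
python3 - <<'E'
from h import *
crop(grab_frame("side"),200,80,180,170,4,"s3.png")
E
python3 plan.py .557 -.145 .21 13.4
```

```text
t: 6.08
eef_pos: [0.559, -0.1475, 0.2079]
tcp_rot: [-3.141, 0.002, 0.235]
force: [0.0, 0.4, -3.7]
gripper_width: 0.0276
shift [-0.007 -0.015 -0.01 ] turn [-0.005  0.008  0.01 ] mm [-1.5 -2.9 -2. ] t 6.12 yaw [-1.7995e+02  8.0000e-02  1.3500e+01]
```

View pics/s3.png

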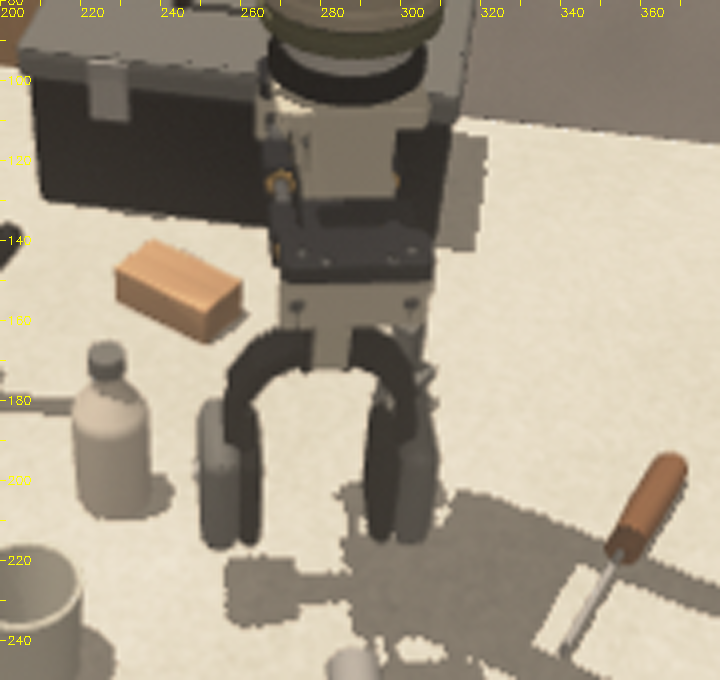

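```bash
python3 plan.py .482 .1884 .208 13.3
```

```text
shift [ 0.017 -1.723  0.002] turn [-0.005  0.008  0.02 ] mm [ 3.500e+00 -3.446e+02  3.000e-01] t 6.12 yaw [-1.7995e+02  8.0000e-02  1.3500e+01]
```

```bash
python3 -m jog '[[[0.007,-0.04,0],[0,0,0.02],-1],[[0.01,-0.1,0],[0,0,0],-1],[[0,-0.16,0],[0,0,0],-1],[[0,-0.16,0],[0,0,0],-1],[[0,-0.16,0],[0,0,0],-1],[[0,-0.1,0],[0,0,0],-1],[[0,-0.05,0],[0,0,0],-1],[[0,0,0],[0,0,0],-1]]'
python3 - <<'E'
from h import *
crop(grab_frame("side"),200,180,180,190,4,"s4.png")
s=sense();f=grab_frame("wrist"); f["color"]=np.clip(f["color"].astype(float)*1.8,0,255).astype(np.uint8)
crop(f,80,0,350,270,2,"w4.png")
E
python3 plan.py .482 .1884 .208 13.3
```

```text
t: 7.12
eef_pos: [0.5275, 0.0034, 0.2091]
tcp_rot: [3.141, -0.0, 0.233]
force: [0.9, -0.7, -3.3]
gripper_width: 0.0275
shift [-0.008 -0.958  0.005] turn [ 0.003 -0.    -0.001] mm [  -1.7 -191.5    1. ] t 7.22 yaw [179.97  -0.    13.29]
```

View pics/s4.png

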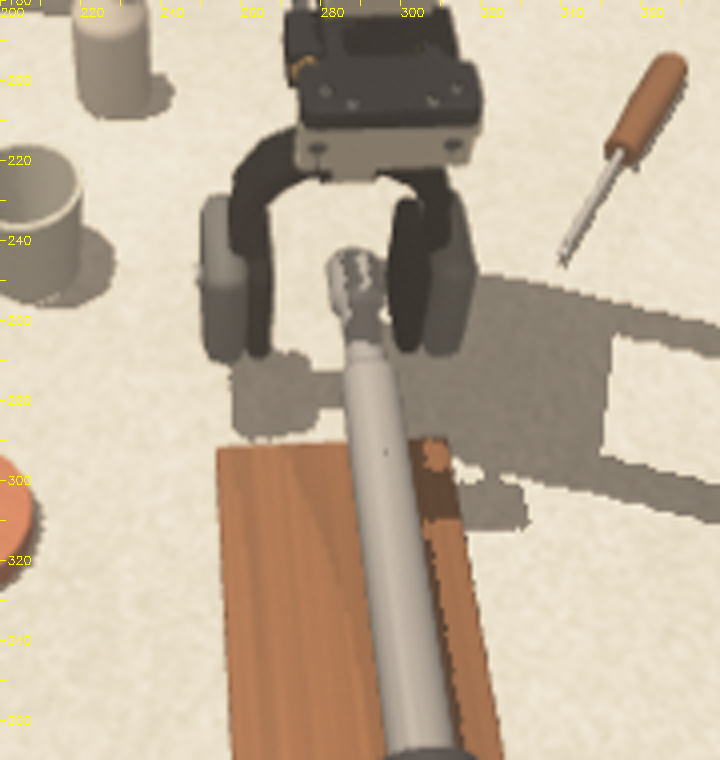

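View pics/w4.png

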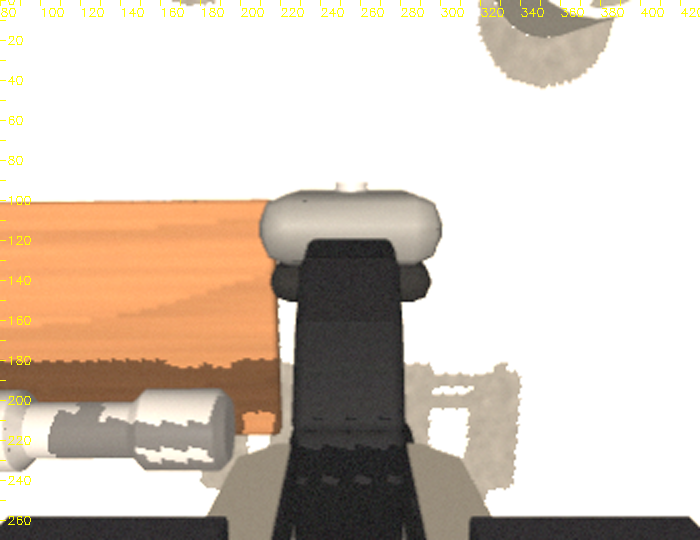

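The bar is at wrist rows 195 to 235, horizontal, so the tool is parallel to it. The side view shows the bar's tip between the cups and below the band. I'll measure the axis from here.

```bash
python3 - <<'E'
from h import *
s=sense();f=grab_frame("wrist");T=wristT(f,s)
Mi=np.linalg.inv(wristT(f,s)@np.linalg.inv(f["tool_from_camera"]))
g=cv2.cvtColor(f["color"],cv2.COLOR_RGB2GRAY)
crop(f,80,180,130,75,6,"w5.png")
for p in [(82,214.5),(100,214.5),(110,214.5),(147,214.5),(196,214.5)]:
    P=atz(f,p,.172,T); print(p,P,(Mi@np.append(P,1))[:3])
E
```

```text
(82, 214.5) [0.50134718 0.10935589 0.172     ] [-0.00099528 -0.11018417  0.03701426]
(100, 214.5) [0.5040156  0.09813441 0.172     ] [-0.00097721 -0.0986498   0.03701965]
(110, 214.5) [0.50549442 0.09191204 0.172     ] [-0.00096801 -0.09225413  0.03702265]
(147, 214.5) [0.51094605 0.06895168 0.172     ] [-0.00093909 -0.06865545  0.03703369]
(196, 214.5) [0.51812647 0.03865834 0.172     ] [-0.00091292 -0.03752276  0.03704825]
```

View pics/w5.png

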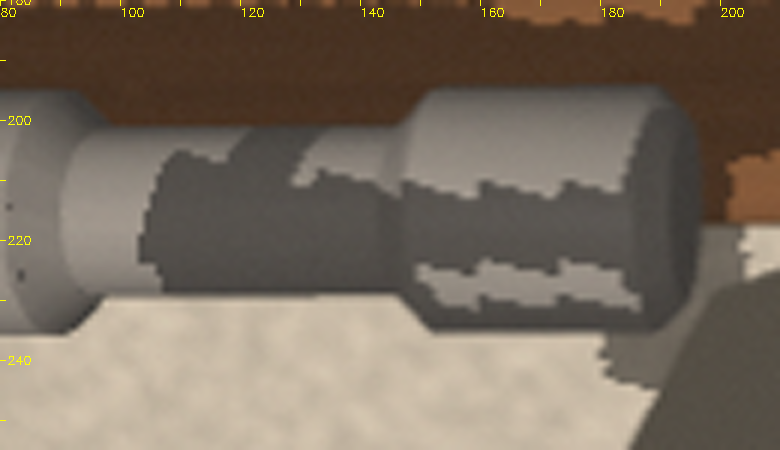

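```bash
python3 -m jog '[[[-0.005,-0.05,0],[0,0,0],-1],[[0,-0.1,0],[0,0,0],-1],[[0,-0.16,0],[0,0,0],-1],[[0,-0.16,0],[0,0,0],-1],[[0,-0.16,0],[0,0,0],-1],[[0,-0.16,0],[0,0,0],-1],[[0,-0.1,0],[0,0,0],-1],[[0,-0.06,0],[0,0,0],-1],[[0,0,0],[0,0,0],-1],[[0,0,0],[0,0,0],-1]]'
python3 - <<'E'
from h import *
crop(grab_frame("side"),200,200,180,184,4,"s5.png")
E
python3 plan.py .483 .187 .189 13.3
```

```text
t: 8.52
eef_pos: [0.4828, 0.1872, 0.209]
tcp_rot: [3.141, 0.0, 0.232]
force: [0.4, -0.4, -2.9]
gripper_width: 0.0275
shift [0.001 0.    0.1  ] turn [ 0.002  0.    -0.003] mm [ 0.1  0.  20. ] t 8.57 yaw [179.98   0.    13.27]
```

View pics/s5.png

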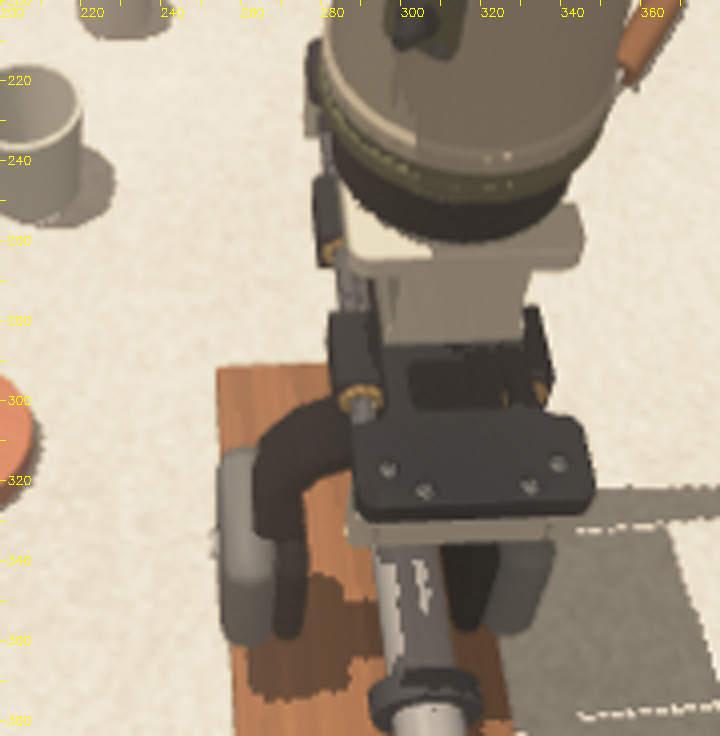

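The side view shows the cups astride the bar, with the collar ahead at (312,375). I'll lower slowly and watch the force, which is about -3 N while the muffs hang.

```bash
python3 -m jog '[[[0,0,0.02],[0,0,0],-1],[[0,0,0.02],[0,0,0],-1],[[0,0,0.02],[0,0,0],-1],[[0,0,0.01],[0,0,0],-1],[[0,0,0.01],[0,0,0],-1],[[0,0,0],[0,0,0],-1]]'
python3 -m jog '[[[0,0,0.005],[0,0,0],-1],[[0,0,0.005],[0,0,0],-1],[[0,0,0],[0,0,0],-1]]'
```

```text
t: 9.32
eef_pos: [0.4826, 0.1877, 0.1929]
tcp_rot: [-3.142, 0.0, 0.232]
force: [0.1, 0.3, -3.8]
gripper_width: 0.0277
t: 9.7
eef_pos: [0.4827, 0.1876, 0.1909]
tcp_rot: [3.142, 0.0, 0.232]
force: [-0.6, -0.5, -3.4]
gripper_width: 0.0276
```

```bash
python3 -m jog '[[[0,0,0.004],[0,0,0],-1],[[0,0,0.004],[0,0,0],-1],[[0,0,0],[0,0,0],-1]]'
python3 -m jog '[[[0,0,0.004],[0,0,0],-1],[[0,0,0],[0,0,0],-1]]'
```

```text
t: 10.07
eef_pos: [0.4827, 0.1876, 0.1893]
tcp_rot: [3.142, 0.0, 0.232]
force: [-0.1, -1.1, -3.6]
gripper_width: 0.0275
t: 10.32
eef_pos: [0.4828, 0.1877, 0.1889]
tcp_rot: [3.142, -0.0, 0.232]
force: [-0.3, -0.7, -1.5]
gripper_width: 0.0276
```

```bash
python3 -m jog '[[[0,0,0.003],[0,0,0],-1],[[0,0,0],[0,0,0],-1]]'
python3 -m jog '[[[0,0,0.002],[0,0,0],-1],[[0,0,0],[0,0,0],-1]]'
```

```text
t: 10.58
eef_pos: [0.4829, 0.1877, 0.1888]
tcp_rot: [3.142, -0.001, 0.232]
force: [-2.6, -0.9, 4.8]
gripper_width: 0.0275
t: 10.82
eef_pos: [0.483, 0.1877, 0.1887]
tcp_rot: [-3.142, -0.001, 0.232]
force: [-5.0, -1.3, 7.2]
gripper_width: 0.0271
```

```bash
python3 -m jog '[[[-0.004,0,-0.003],[0,0,0],-1],[[0,0,0],[0,0,0],-1]]'
```

```text
t: 11.08
eef_pos: [0.482, 0.1875, 0.1882]
tcp_rot: [-3.142, -0.0, 0.232]
force: [-1.6, -1.1, 2.0]
gripper_width: 0.0274
```

Now resting with almost no load. I'll open gradually.

```bash
python3 -m jog '[[[0,0,0],[0,0,0],-0.38],[[0,0,0],[0,0,0],-0.36],[[0,0,0],[0,0,0],-0.3],[[0,0,0],[0,0,0],-0.2],[[0,0,0],[0,0,0],0],[[0,0,0],[0,0,0],0.2],[[0,0,0],[0,0,0],0.2]]' 5
```

```text
t: 11.95
eef_pos: [0.482, 0.1875, 0.1882]
tcp_rot: [-3.142, -0.0, 0.232]
force: [0.5, 0.4, 0.0]
gripper_width: 0.0554
```

```bash
python3 - <<'E'
from h import *
crop(grab_frame("side"),200,200,180,184,4,"s6.png")
E
```

```text
(no output)
```

View pics/s6.png

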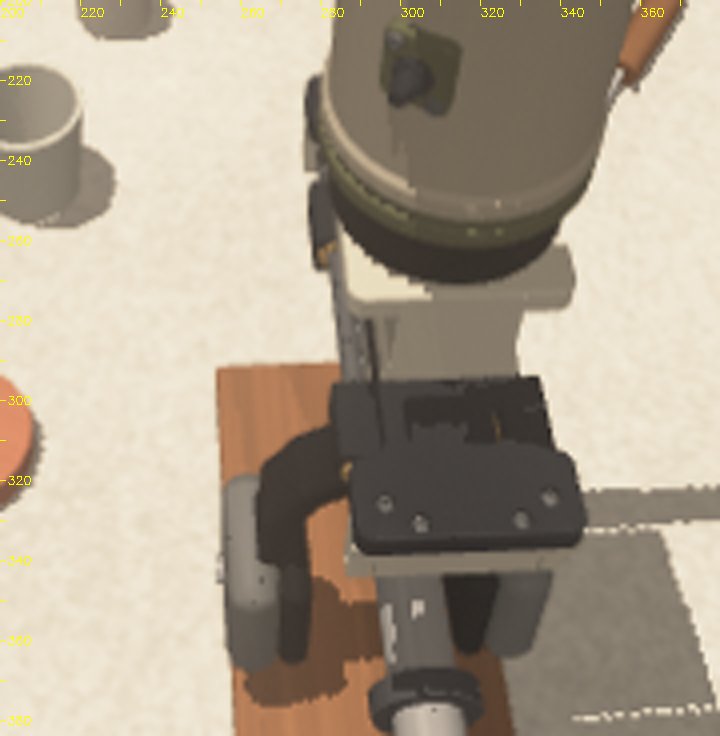

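```bash
python3 -m jog '[[[0,0,-0.05],[0,0,0],0.2],[[0,0,-0.15],[0,0,0],0.2],[[0,0,-0.2],[0,0,0],1],[[0,0,-0.1],[0,0,0],1],[[0,0,0],[0,0,0],1]]'; python3 plan.py .5195 -.3437 .25 13.3
python3 - <<'E'
from h import *
s=sense();f=grab_frame("wrist"); f["color"]=np.clip(f["color"].astype(float)*1.5,0,255).astype(np.uint8)
crop(f,80,0,350,300,2,"w6.png")
E
```

```text
t: 12.62
eef_pos: [0.4829, 0.1877, 0.2901]
tcp_rot: [-3.141, -0.004, 0.232]
force: [0.1, 0.1, 0.1]
gripper_width: 0.0812
shift [-0.434  2.628  0.198] turn [-0.001 -0.021  0.001] mm [-86.9 525.6  39.7] t 12.62 yaw [-179.99   -0.21   13.31]
```

View pics/w6.png

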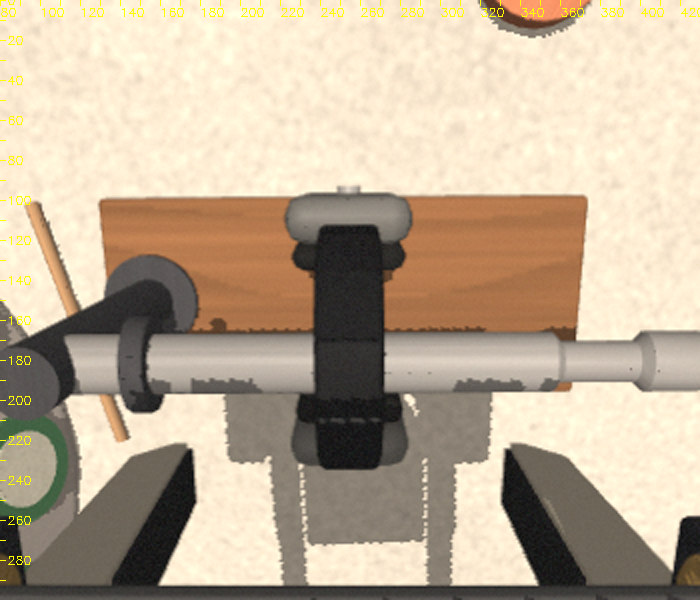

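The wrist view shows the band hung square over the bar at column 255, midway between collar (148) and neck (380). Next is the clip.

```bash
python3 -m jog '[[[-0.043,0.263,0],[0,0,0],1],[[-0.043,0.263,0],[0,0,0],1],[[-0.043,0.263,0],[0,0,0],1],[[-0.043,0.263,0],[0,0,0],1],[[-0.043,0.263,0],[0,0,0],1],[[-0.043,0.263,0.03],[0,0,0],1],[[-0.043,0.263,0.04],[0,0,0],1],[[-0.043,0.263,0.04],[0,0,0],1],[[-0.043,0.263,0.04],[0,0,0],1],[[-0.043,0.263,0.04],[0,0,0],1]]'
python3 -m jog '[[[0,0,0],[0,0,-0.97],1],[[0,0,0],[0,0,-0.97],1],[[0,0,0],[0,0,-0.97],1],[[0,0,0],[0,0,-0.97],1],[[0,0,0],[0,0,-0.97],1],[[0,0,0],[0,0,0],1],[[0,0,0],[0,0,0],1]]'
python3 plan.py .5195 -.3437 .039 61.8
python3 - <<'E'
from h import *
s=sense();f=grab_frame("wrist"); f["color"]=np.clip(f["color"].astype(float)*1.5,0,255).astype(np.uint8)
crop(f,180,130,150,130,5,"w7.png")
E
```

```text
t: 13.92
eef_pos: [0.5184, -0.3453, 0.2472]
tcp_rot: [-3.139, 0.002, 0.232]
force: [0.9, -0.1, 1.4]
gripper_width: 0.0928
t: 14.8
eef_pos: [0.5189, -0.3439, 0.2489]
tcp_rot: [-3.14, -0.0, 1.075]
force: [-0.1, -0.3, 0.2]
gripper_width: 0.0928
shift [0.002 0.004 1.049] turn [-0.011 -0.002 -0.021] mm [  0.4   0.8 209.9] t 14.8 yaw [-1.7989e+02 -2.0000e-02  6.1590e+01]
```

View pics/w7.png

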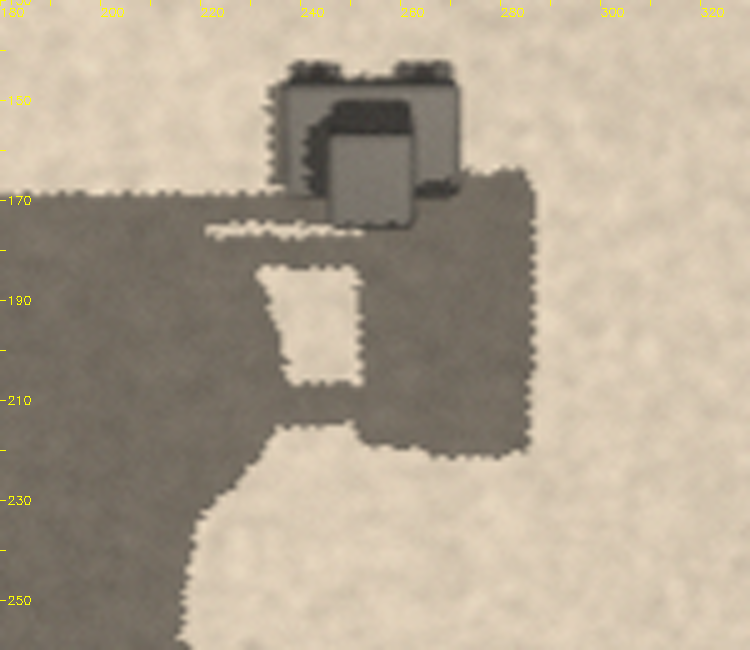

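The clip is square in the picture, with its tab top at columns 245 to 262.5 and rows 156 to 175. I'll check the centre.

```bash
python3 - <<'E'
from h import *
s=sense();f=grab_frame("wrist");T=wristT(f,s);Tt=T@np.linalg.inv(f["tool_from_camera"])
P=atz(f,(253.9,165.7),.077,T);print(P,np.linalg.inv(Tt)@np.append(P,1))
P=atz(f,(253.5,158),.037,T);print(P,np.linalg.inv(Tt)@np.append(P,1))
E
```

```text
[ 0.5188199  -0.34330509  0.077     ] [ 4.43021200e-04 -2.80374066e-04  1.72262362e-01  1.00000000e+00]
[ 0.5182559  -0.34326563  0.037     ] [ 2.00262056e-04 -7.41188815e-04  2.12262967e-01  1.00000000e+00]
```

```bash
python3 -m jog '[[[0.002,0,0.2],[0,0,-0.02],1],[[0,0,0.25],[0,0,0],1],[[0,0,0.25],[0,0,0],1],[[0,0,0.2],[0,0,0],1],[[0,0,0.1],[0,0,0],1],[[0,0,0.04],[0,0,0],1],[[0,0,0],[0,0,0],1],[[0,0,0],[0,0,0],1]]'
python3 plan.py .519 -.3435 .040 61.8
```

```text
t: 15.9
eef_pos: [0.5208, -0.3448, 0.0443]
tcp_rot: [3.138, 0.001, 1.082]
force: [-0.3, 0.2, -0.0]
gripper_width: 0.0932
shift [ 0.002 -0.011  0.022] turn [0.018 0.003 0.02 ] mm [ 0.3 -2.2  4.3] t 15.9 yaw [1.7982e+02 3.0000e-02 6.2000e+01]
```

```bash
python3 -m jog '[[[0.002,-0.01,0.021],[0.015,0,0.02],1],[[0,0,0],[0,0,0],-1],[[0,0,0],[0,0,0],-1],[[0,0,0],[0,0,0],-1],[[0,0,0],[0,0,0],-1],[[0,0,0],[0,0,0],-1],[[0,0,0],[0,0,0],-1],[[0,0,0],[0,0,0],-1],[[0,0,0],[0,0,0],-1],[[0,0,0],[0,0,0],-1]]' 50
python3 -m jog '[[[0,0,0],[0,0,0],-1],[[0,0,0],[0,0,0],-1],[[0,0,0],[0,0,0],-1],[[0,0,0],[0,0,0],-1]]' 50
```

```text
t: 17.15
eef_pos: [0.5179, -0.3426, 0.038]
tcp_rot: [-3.139, -0.0, 1.079]
force: [0.3, 0.2, -0.5]
gripper_width: 0.0178
t: 17.65
eef_pos: [0.5179, -0.3426, 0.038]
tcp_rot: [-3.139, -0.0, 1.079]
force: [0.7, 0.1, -1.1]
gripper_width: 0.018
```

```bash
python3 -m jog '[[[0,0,-0.05],[0,0,0],-1],[[0,0,-0.15],[0,0,0],-1],[[0,0,-0.25],[0,0,0],-1],[[0,0,-0.25],[0,0,0],-1],[[0,0,-0.25],[0,0,0],-1],[[0,0,-0.15],[0,0,0],-1],[[0,0,-0.05],[0,0,0],-1],[[0,0,0],[0,0,0],-1]]'
python3 plan.py .5072 .0848 .265 61.8
```

```text
t: 18.65
eef_pos: [0.5185, -0.3429, 0.2681]
tcp_rot: [-3.139, 0.0, 1.079]
force: [0.0, 1.1, -1.7]
gripper_width: 0.0174
shift [ 1.858 -1.06   0.018] turn [-0.012  0.001  0.001] mm [ 371.6 -212.     3.5] t 18.65 yaw [-1.7988e+02  1.0000e-02  6.1810e+01]
```

```bash
python3 -m jog '[[[0.1,-0.056,0],[0,0,0],-1],[[0.2,-0.114,0],[0,0,0],-1],[[0.22,-0.125,0],[0,0,0],-1],[[0.22,-0.125,0],[0,0,0],-1],[[0.22,-0.125,0],[0,0,0],-1],[[0.22,-0.125,0],[0,0,0],-1],[[0.22,-0.125,0],[0,0,0],-1],[[0.22,-0.125,0],[0,0,0],-1],[[0.14,-0.08,0],[0,0,0],-1],[[0.1,-0.06,0],[0,0,0],-1]]'
python3 -m jog '[[[0,0,0],[0,0,-0.83],-1],[[0,0,0],[0,0,-0.83],-1],[[0,0,0],[0,0,-0.83],-1],[[0,0,0],[0,0,-0.83],-1],[[0,0,0],[0,0,-0.83],-1],[[0,0,0],[0,0,0],-1],[[0,0,0],[0,0,0],-1]]'
python3 plan.py .5072 .0848 .265 103.3
python3 - <<'E'
from h import *
s=sense();f=grab_frame("wrist"); f["color"]=np.clip(f["color"].astype(float)*1.5,0,255).astype(np.uint8)
crop(f,130,90,250,200,3,"w8.png")
crop(grab_frame("side"),220,150,130,150,5,"s8.png")
crop(grab_frame("top"),130,165,120,100,6,"t8.png")
E
```

```text
t: 19.9
eef_pos: [0.506, 0.0868, 0.266]
tcp_rot: [-3.136, 0.002, 1.08]
force: [0.5, 0.1, -0.6]
gripper_width: 0.0184
t: 20.78
eef_pos: [0.5069, 0.0851, 0.2673]
tcp_rot: [-3.138, -0.002, 1.8]
force: [0.2, -0.3, -1.0]
gripper_width: 0.0178
shift [-0.002  0.001  0.012] turn [-0.022 -0.012 -0.018] mm [-0.4  0.3  2.3] t 20.77 yaw [-1.7978e+02 -1.2000e-01  1.0312e+02]
```

View pics/w8.png

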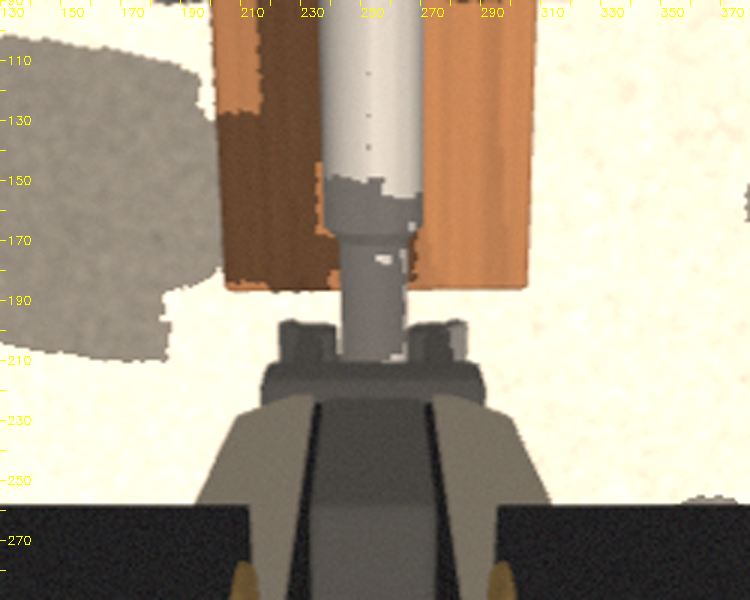

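View pics/s8.png

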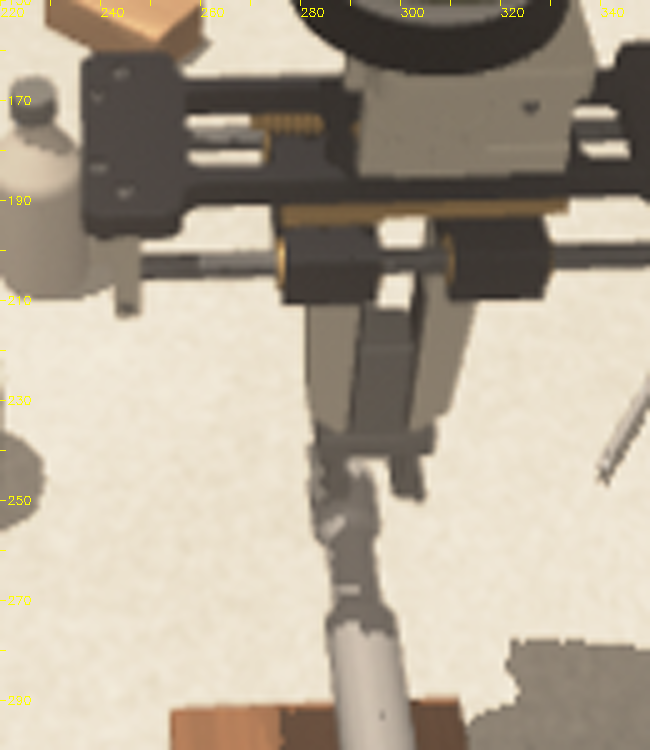

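The wrist view shows the bar axis at column 254 and the clip's shoulders (217 to 291) also centred on 254. The neck starts near row 168. I'll check its position along the bar.

```bash
python3 - <<'E'
from h import *
s=sense();f=grab_frame("wrist");T=wristT(f,s);Ti=f["tool_from_camera"]@np.linalg.inv(T)
for p in [(254,164),(254,168),(253.8,120)]:
  P=atz(f,p,.172,T);print(P,(Ti@np.append(P,1))[:3])
E
```

```text
[0.50306571 0.10394921 0.172     ] [0.01905663 0.00048948 0.09623359]
[0.50380107 0.10081962 0.172     ] [0.01584181 0.00048998 0.09622758]
[0.49513054 0.13705878 0.172     ] [0.05310339 0.0003328  0.09629764]
```

View pics/t8.png

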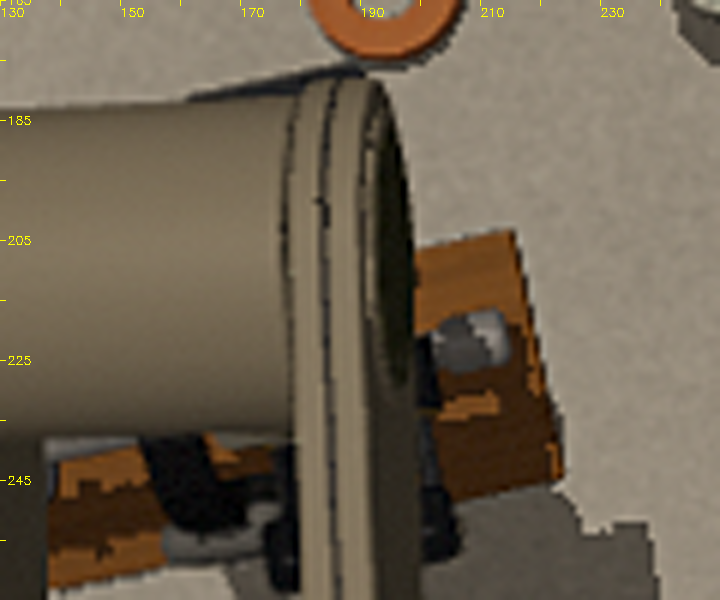

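```bash
python3 -m jog '[[[0,0.002,0.05],[-0.022,-0.012,-0.018],-1],[[0,0,0.05],[0,0,0],-1],[[0,0,0.05],[0,0,0],-1],[[0,0,0.02],[0,0,0],-1],[[0,0,0],[0,0,0],-1],[[0,0,0],[0,0,0],-1]]'
python3 plan.py .5072 .0848 .1945 103.3
python3 - <<'E'
from h import *
s=sense();f=grab_frame("wrist"); f["color"]=np.clip(f["color"].astype(float)*1.5,0,255).astype(np.uint8)
crop(f,130,90,250,200,3,"w9.png")
crop(grab_frame("side"),220,170,130,130,5,"s9.png")
E
```

```text
t: 21.72
eef_pos: [0.508, 0.0853, 0.235]
tcp_rot: [3.139, 0.0, 1.806]
force: [0.8, -0.1, -0.7]
gripper_width: 0.0178
shift [-0.001 -0.005  0.202] turn [0.014 0.002 0.018] mm [-0.3 -1.  40.5] t 21.73 yaw [1.7986e+02 2.0000e-02 1.0348e+02]
```

View pics/w9.png

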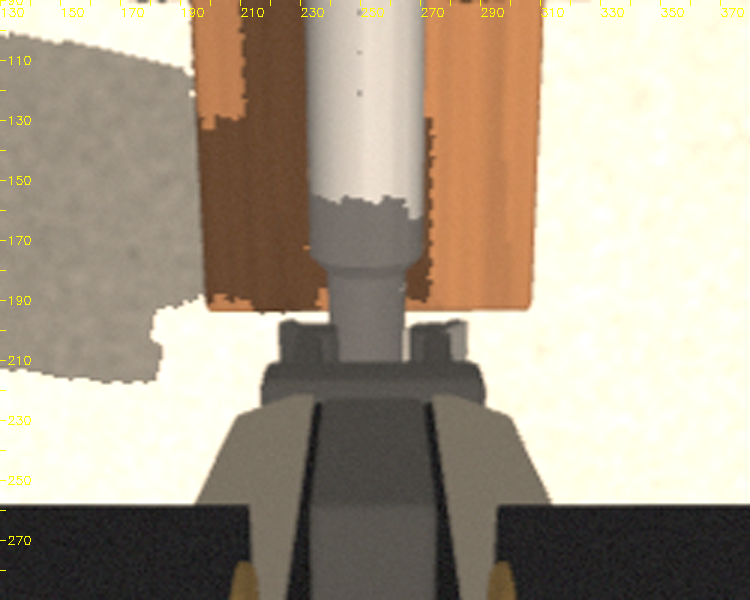

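View pics/s9.png

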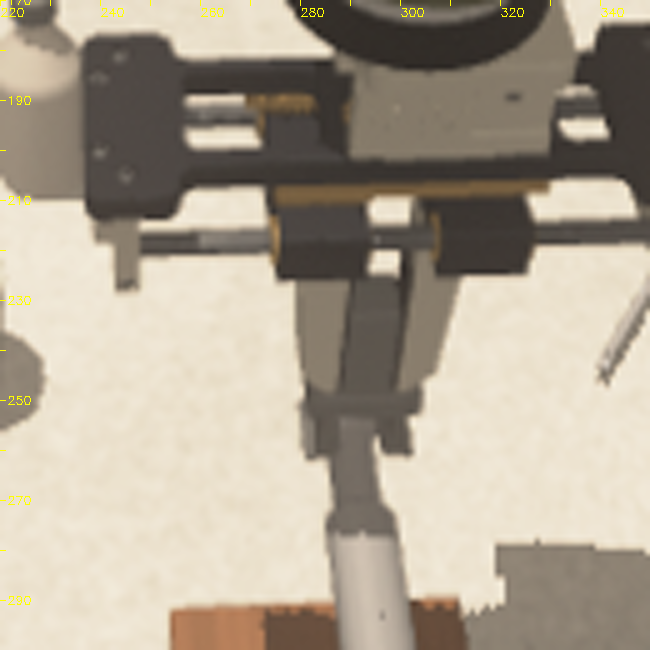

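The bar is now at column 251 against 254 for the clip, so the tool has drifted about 1 to 2 mm sideways. I'll correct that before pushing.

```bash
python3 -m jog '[[[-0.001,-0.006,0.01],[0.012,0.002,0.015],-1],[[0,0,0],[0,0,0],-1],[[0,0,0],[0,0,0],-1]]'
python3 plan.py .5072 .0848 .1945 103.3
python3 - <<'E'
from h import *
s=sense();f=grab_frame("wrist"); f["color"]=np.clip(f["color"].astype(float)*1.5,0,255).astype(np.uint8)
crop(f,200,150,110,100,6,"w10.png")
T=wristT(f,s);Ti=f["tool_from_camera"]@np.linalg.inv(T)
E
```

```text
t: 22.2
eef_pos: [0.5067, 0.0848, 0.2326]
tcp_rot: [-3.141, 0.0, 1.804]
force: [-0.5, -1.1, -0.6]
gripper_width: 0.0178
shift [-0.     0.003  0.19 ] turn [-0.001  0.     0.003] mm [-0.1  0.5 38.1] t 22.2 yaw [-179.99    0.    103.33]
```

View pics/w10.png

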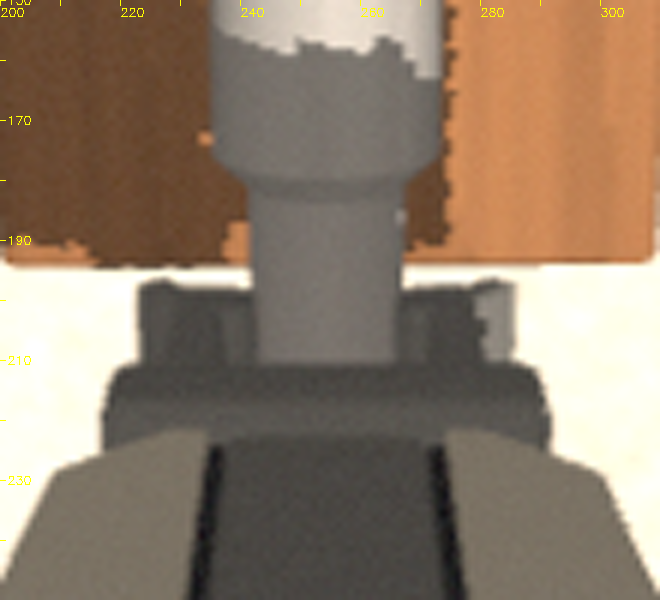

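Bar and clip are both centred on column 254. Now I'll push straight down in steps.

```bash
python3 -m jog '[[[0,0,0.03],[0,0,0],-1],[[0,0,0.03],[0,0,0],-1],[[0,0,0],[0,0,0],-1]]' 60
python3 plan.py .5069 .0848 .1945 103.3
python3 -m jog '[[[0,0,0.02],[0,0,0],-1],[[0,0,0.02],[0,0,0],-1],[[0,0,0],[0,0,0],-1]]'
python3 plan.py .5069 .0848 .1945 103.3
```

```text
t: 22.62
eef_pos: [0.5061, 0.0848, 0.2195]
tcp_rot: [-3.14, -0.0, 1.804]
force: [0.7, 0.5, -1.3]
gripper_width: 0.0177
shift [-0.001  0.004  0.125] turn [-0.011 -0.002  0.004] mm [-0.2  0.8 25. ] t 22.62 yaw [-1.7989e+02 -2.0000e-02  1.0334e+02]
t: 23.0
eef_pos: [0.5064, 0.0848, 0.2121]
tcp_rot: [-3.141, -0.0, 1.804]
force: [0.0, -0.5, -0.7]
gripper_width: 0.0176
shift [-0.001  0.002  0.088] turn [-0.005 -0.001  0.004] mm [-0.1  0.5 17.6] t 23.0 yaw [-1.7995e+02 -1.0000e-02  1.0334e+02]
```

```bash
python3 -m jog '[[[0,0.002,0.015],[-0.004,0,0],-1],[[0,0,0.015],[0,0,0],-1],[[0,0,0],[0,0,0],-1]]'
python3 -m jog '[[[0,0,0.015],[0,0,0],-1],[[0,0,0.015],[0,0,0],-1],[[0,0,0],[0,0,0],-1]]'
python3 plan.py .5069 .0848 .1945 103.3
```

```text
t: 23.38
eef_pos: [0.5075, 0.0849, 0.2075]
tcp_rot: [3.14, 0.0, 1.804]
force: [-1.9, 0.1, 4.1]
gripper_width: 0.0175
t: 23.75
eef_pos: [0.5072, 0.0848, 0.2008]
tcp_rot: [3.141, 0.0, 1.804]
force: [-1.1, -0.5, 2.1]
gripper_width: 0.0174
shift [ 0.    -0.002  0.031] turn [0.005 0.001 0.004] mm [ 0.1 -0.3  6.3] t 23.75 yaw [1.7995e+02 1.0000e-02 1.0334e+02]
```

```bash
python3 -m jog '[[[0,0,0.012],[0,0,0],-1],[[0,0,0.01],[0,0,0],-1],[[0,0,0],[0,0,0],-1]]'
python3 -m jog '[[[0,0,0.008],[0,0,0],-1],[[0,0,0],[0,0,0],-1]]'
python3 -m jog '[[[0,0,0.006],[0,0,0],-1],[[0,0,0],[0,0,0],-1]]'
```

```text
t: 24.12
eef_pos: [0.5068, 0.0849, 0.1953]
tcp_rot: [-3.141, -0.0, 1.804]
force: [0.9, -0.3, -3.8]
gripper_width: 0.0178
t: 24.38
eef_pos: [0.507, 0.0849, 0.1944]
tcp_rot: [3.141, -0.0, 1.804]
force: [-0.4, 0.2, -1.5]
gripper_width: 0.0177
t: 24.62
eef_pos: [0.5072, 0.0849, 0.194]
tcp_rot: [3.14, 0.0, 1.804]
force: [-2.3, 1.3, 3.7]
gripper_width: 0.018
```

```bash
python3 -m jog '[[[0,0,0.006],[0,0,0],-1],[[0,0,0],[0,0,0],-1]]'
python3 -m jog '[[[0,0,0.006],[0,0,0],-1],[[0,0,0],[0,0,0],-1]]'
python3 - <<'E'
from h import *
f=grab_frame("wrist"); f["color"]=np.clip(f["color"].astype(float)*1.5,0,255).astype(np.uint8)
crop(f,200,150,110,100,6,"w11.png")
crop(grab_frame("side"),240,190,110,110,6,"s11.png")
E
```

```text
t: 24.88
eef_pos: [0.5073, 0.0849, 0.1939]
tcp_rot: [3.14, 0.0, 1.804]
force: [-7.0, 0.1, 11.9]
gripper_width: 0.0178
t: 25.12
eef_pos: [0.5073, 0.0849, 0.1939]
tcp_rot: [3.14, 0.0, 1.804]
force: [-10.7, -1.8, 19.6]
gripper_width: 0.0177
```

View pics/w11.png

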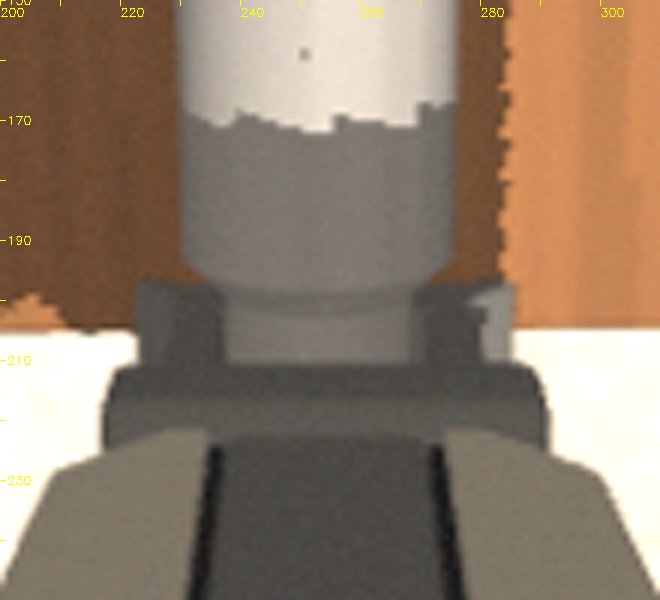

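View pics/s11.png

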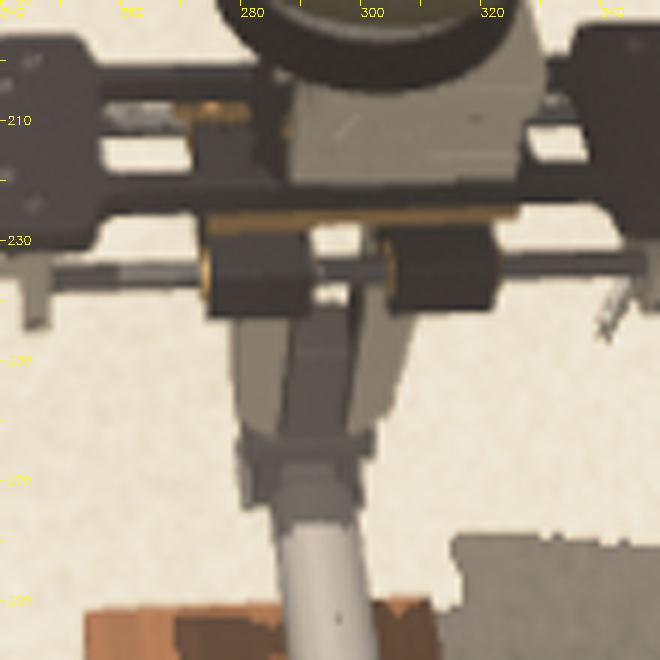

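Force rose to 20 N at z = 0.1939 with no further travel, and the calculated home height is 0.1945, so the clip is on its stop. I'll unload, then release.

```bash
python3 -m jog '[[[0,-0.004,-0.013],[0,0,0],-1],[[0,0,0],[0,0,0],-1]]'
```

```text
t: 25.48
eef_pos: [0.5066, 0.0847, 0.194]
tcp_rot: [3.14, 0.0, 1.804]
force: [-0.5, -0.8, 4.9]
gripper_width: 0.0175
```

```bash
python3 -m jog '[[[0,0,-0.002],[0,0,0],-0.6],[[0,0,0],[0,0,0],-0.5],[[0,0,0],[0,0,0],-0.3],[[0,0,0],[0,0,0],0],[[0,0,0],[0,0,0],0.3],[[0,0,0],[0,0,0],0.3]]' 5
python3 -m jog '[[[0,0,-0.05],[0,0,0],0.3],[[0,0,-0.15],[0,0,0],0.3],[[0,0,-0.25],[0,0,0],0.3],[[0,0,-0.15],[0,0,0],0.3],[[0,0,-0.05],[0,0,0],0.3],[[0,0,0],[0,0,0],0.3],[[0,0,0],[0,0,0],0.3]]'
python3 - <<'E'
from h import *
s=sense();f=grab_frame("wrist"); cv2.imwrite("pics/w12.png",cv2.convertScaleAbs(f["color"][:,:,::-1],alpha=1.5))
g=grab_frame("side");cv2.imwrite("pics/s12full.png",g["color"][:,:,::-1]);crop(g,220,220,130,150,4,"s12.png")
E
python3 plan.py .507 .085 .2 103.3
```

```text
t: 26.22
eef_pos: [0.5063, 0.0847, 0.194]
tcp_rot: [3.141, 0.0, 1.804]
force: [-0.2, -0.1, 0.7]
gripper_width: 0.0574
t: 27.1
eef_pos: [0.5056, 0.0846, 0.3222]
tcp_rot: [-3.139, -0.0, 1.804]
force: [-0.3, -0.3, -0.4]
gripper_width: 0.0603
shift [-0.     0.009  0.611] turn [-0.013 -0.003  0.004] mm [ -0.    1.7 122.2] t 27.2 yaw [-1.7987e+02 -3.0000e-02  1.0334e+02]
```

View pics/w12.png

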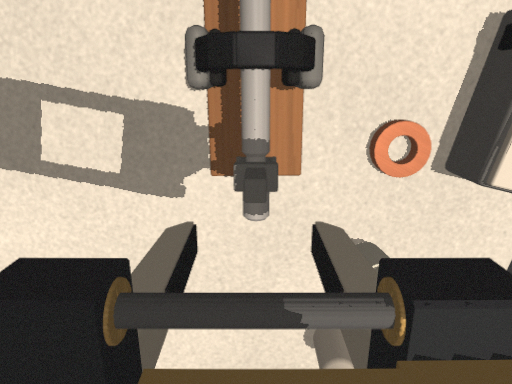

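View pics/s12.png

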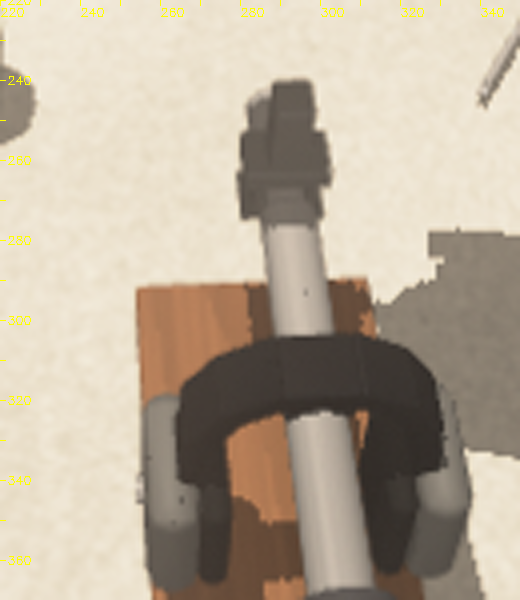

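The clip sits on the neck and the muffs hang astride the bar. I'll check the clip's pose by triangulating its tab top.

```bash
python3 - <<'E'
from h import *
np.set_printoptions(precision=4,suppress=True)
s=sense();f=grab_frame("wrist");T=wristT(f,s)
g=grab_frame("side")
c=f.copy();c["color"]=np.clip(f["color"].astype(float)*1.8,0,255).astype(np.uint8)
def box(frame,T,k,x0,y0,w,h,name):
    th=np.radians(13.3);Rz=np.array([[np.cos(th),-np.sin(th),0],[np.sin(th),np.cos(th),0],[0,0,1]])
    gr=np.array([.5070,.0850,.172])
    crop(frame,x0,y0,w,h,k,name); im=cv2.imread("pics/"+name)
    for (hx,hy,z,col) in [(9,10,61.5,(0,0,255)),(20,13,21.5,(0,255,0))]:
        pts=[gr+Rz@np.array([a*hx,b*hy,z])/1000 for a,b in [(-1,-1),(1,-1),(1,1),(-1,1)]]
        q=((proj(frame,np.array(pts),T)-[x0,y0]+.5)*k).astype(int)
        cv2.polylines(im,[q],True,col,1)
    cv2.imwrite("pics/"+name,im)
box(c,T,7,210,130,90,95,"w13.png")
box(g,g["world_from_camera"],8,260,230,60,60,"s13.png")
E
```

```text
(no output)
```

View pics/w13.png

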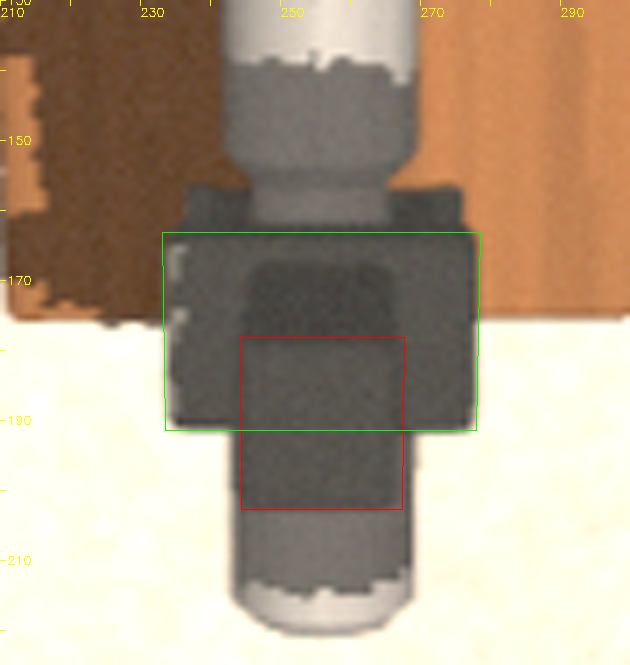

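View pics/s13.png

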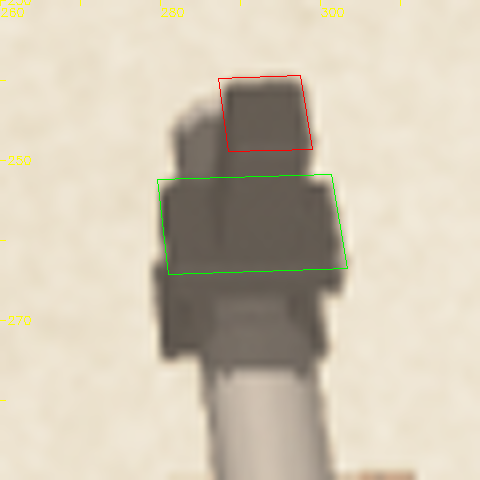

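View pics/s12full.png

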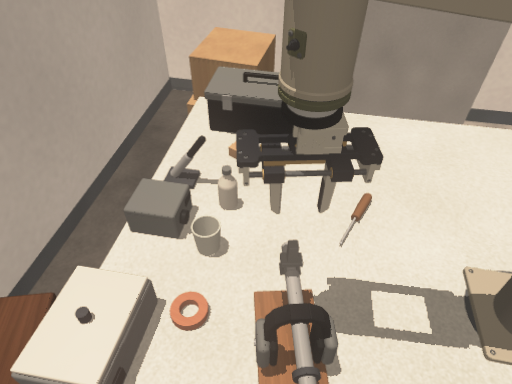

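The home-pose model matches both views to about 1 px. The bystanders look unmoved, and the gripper is well clear. I'll hand it in.

```bash
python3 -c "
from station import sense,finish_job
print(sense()['t'],sense()['force']); print(finish_job())"
```

```text
27.3 [ 0.54613184 -0.12391117  0.28798434]
the job is handed in; nothing more can be done
None
```

I hung the ear defenders on the rail, snapped the clip onto the neck, let go of both and handed the job in at 27.3 s.

- **Ear defenders:** I slid them in over the rail's open end and lowered them in small steps until the weight came off. I then eased off a small sideways load and let go. They hang square and about midway between the collar and the neck, one cup on each side.
- **Clip:** I pushed it straight down by its tab. The force dipped as it snapped, then rose to 20 N with no further travel at a tool height of 193.9 mm; the calculated home height was 194.5 mm. After release, the home-pose outline matched the wrist and side pictures to about 1 pixel, which is 1 mm or less.
- **Bystanders:** The bottle, reel and cup looked unmoved in the last side picture, checked by eye only. The offcut was mostly hidden behind the gripper in that view, though the arm did not go near it.
- **Disagreements:** About 1 to 2 mm of sideways drift appeared while lowering the clip, and I corrected it before pushing. At full push there was also about 10 N of sideways force, which I relieved before release. Nothing else disagreed.

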